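# Wedge up the lip of a sample platform and hold it

## Robot

A 6-joint arm with a two-finger parallel gripper is mounted at the origin on a cart in front of the work surface, level with it; the furniture and walls round the work are solid. World frame = base frame: x ahead of the robot, y to its left, z up, the work surface at z = 0. Lengths are in mm, angles in rad, forces in N, time in s.
With the tool pointing down it reaches from about 300 to 775 mm from the base axis. Payload 14.6 kg.
Tool frame: the origin (TCP) lies midway between the tips of the shut fingers; the grasp point (between the pads) lies manip.grasp_offset behind it (manip.grasp_offset is the distance from the TCP to the grasp point, in mm); z points along the fingers, y is the direction in which the jaws open and shut (so a half turn about z gives the same grasp; the last joint's range is limited). The gripper opens to 94 mm and grips with 3 to 60 N. Pads are 16 mm wide; open, the fingers measure 119 mm over their backs; the gripper's body (75 mm by 177 mm) begins 78 mm behind the grasp point.
Start: joints at [-0.067, 0.3, 1.521, -0, 1.321, -0.067], TCP at [549.99, -0.002, 169.746] pointing down, gripper open.
Joint ranges: [-3.03, 3.03], [-0.79, 2.21], [0.23, 2.52], [-1.04, 4.18], [0, 3.07], [-2.55, 2.55]. Speed limits (rad/s): [2.22, 2.22, 2.57, 3.14, 3.14, 3.14].

## Interface

Orientations are given as [roll, pitch, yaw] about the fixed x, y, z axes, in that order (R = Rz(yaw) Ry(pitch) Rx(roll)).
In Python, from cell import monitor, vision, order, manip gives the robot as it stands.
- The arm moves only by the shell command python3 -m jog 'ROWS' [FORCE]. ROWS is JSON, a list of rows, each a list of 7 numbers: the shift along the tool's x, y, z in cm, then the turn, a rotation vector about the tool's x, y, z in rad, then the opening in per cent of the stroke, from 0 (shut) to 100 (fully open). In form: [[tx, ty, tz, rx, ry, rz, jaw], ...]. A call has 1 to 8 rows; each row shifts and turns the commanded pose from where the row before left it, along the tool's axes as they then stand; what a row does not reach is not made up. A row lasts 1/10 s, in which the tool goes at most 50 mm and 8.59 degrees, less where a joint would pass 70% of its speed; a pose out of reach is approached as far as the arm can. A call is refused whole if a number of a shift passes 5 or a number of a turn 0.15, either way. A call with a gripper value outside its range is refused whole. The fingers move at their own pace and stop on an object; FORCE is the grip in N (left out, the last holds). Time passes only in rows, so rows that do not move let the fingers close. It gives the time, the measured TCP pose, the force and the opening at its end, in the units of the state.
- monitor.read_state(): the state, without advancing time (a new reading comes with each control period).
- vision.camera(name): name is "scene" or "side" or "wrist"; returns a dict with "color" (420x560x3 uint8, blue, green, red), "fx", "fy", "cx", "cy" (pixels), "cam_to_world" (4x4, takes a point from camera to world coordinates); the wrist camera has in their place "tool_from_camera" (4x4, takes a point from camera to tool coordinates, whose origin is the TCP and whose axes are the flange's). Camera axes: x right, y down, z forward; pixel columns grow to the right and rows downward; lengths in mm; the calibration is good to about 2 mm. A picture is of the moment at which its call begins: read the wrist's pose just before it. There is no depth.
- order.sign_off(): hands the job in, once; it reports no verdict.
The state is a dict: "clock": time; "joints": joint angles; "qd": joint speeds; "effort": joint torques, N m; "eef_pos": TCP position; "eef_rot": TCP orientation; "wrist_force": force on the tool from outside, world axes, zero at the start; "moment": the same for the moment, N m; "finger_gap": finger opening in mm.
Only numpy, scipy, OpenCV 4.12 (cv2) and the standard library are available. Lean on these libraries where they do the work, as an engineer would, in place of code of your own. Each camera call takes 0.05 s, during which the arm holds its last target.

## Task

Take the tapered wedge (not the straight packing block beside it) out of the tray by its grip, lay it on the worktop in front of the hinged sample platform, thin end towards the platform, and slide it in under the middle of the front lip until the plate just lifts off its base: about 4 mm of lift. Finish while still gripping the wedge there, flat on the worktop and alone carrying the lip; do not let go. The two vials on the plate must stay standing and the packing block stays in the tray.

Things in the scene. Friction and masses are not known exactly. Their poses are not given: they have to be found in the camera images.
- wedge: loose aluminium wedge, 106 x 24 mm. Origin: on its flat underside below the centre of the grip (upright block 26 mm along x, 24 mm along y, 42 mm high; grip it across the 24 mm). +x points to the thin end, z up. The ramp starts 13 mm from the origin, 20 mm high, and falls evenly to 2 mm at the thin end (2.25 mm per 10 mm). Lies flat in the tray, underside 4 mm above the worktop. 0.13 kg
- wedge_tip (a point): point on the wedge: bottom middle of its thin end, 93 mm along +x from the wedge's origin
- block: loose straight packing block of the same metal, with the same grip block and outline from above as the wedge (106 x 24 mm), but its long part is level, 20 mm high all along: too thick for the gap. Origin and axes as for the wedge. Stays in the tray
- tray: grey open tray, fixed, 168 mm (its x) x 238 mm (its y), walls 4 mm thick and 35 mm high, floor 4 mm thick. Origin: centre of its underside. Wedge and block lie side by side in it, about 104 mm apart, long parts roughly towards its +x; which is on which side varies. It may stand left or right of the platform
- platform_base: grey fixed U-shaped base on the worktop: two low rails and a rear beam with the hinge; open at the front between the rails (114 mm wide, clear down to the worktop). Origin: on the worktop below the middle of the plate's front lip. +x points from the lip to the rear hinge: the way the wedge goes in; y is along the lip, z up. Rails begin 2 mm behind the lip
- top_plate: steel plate of the platform, 142 mm deep, 150 mm wide, 6 mm thick, about 0.8 kg, with a rubber mat; hinged at its rear, it rests by its weight on two rubber pads on the rails and tips up freely. Origin: on the hinge axis, 13 mm above the worktop and 148 mm behind the lip. At rest its axes are those of the base
- lip (a point): middle of the lower edge of the plate's front lip. At rest 8 mm above the worktop; must end about 4 mm higher. A wedge flat on the worktop first touches it when the thin end is 27 mm past the lip, and has lifted it 4 mm when the thin end is 44 mm past it (grip centre 49 mm in front of the lip)
- vial_a: loose capped glass vial, 27 mm in diameter, 68 mm tall, standing on the rear half of the plate. Origin: centre of its underside, z up
- vial_b: a second vial like it, beside it on the plate
- beaker: empty glass beaker, 55 mm wide, 71 mm tall, loose on the worktop towards the back; not needed
Mind the look-alikes: they are no part of the job. Leave any blue look-alike of the block alone. What is shaped like the vial_a but pink is not meant.

How it is judged (in metres and radians):
On the way:
1. the wedge is lifted clear out of the tray by the gripper (height (world z) of wedge above 0.045 m and contact force between the fingers and wedge above 0.5 N), for 0.2 s.
At the end, for the whole second after the job is handed in: Fingers still grip the wedge, flat on the worktop (4 mm, 0.08 rad) and at rest; it alone carries the lip, within 35 mm of its middle, 1.5 to 6.5 mm above rest height (lip at 9.5 to 14.5 mm); both vials stand on the plate; the packing block is in the tray (height (world z) of lip between 0.0095 and 0.0145 m and contact force between wedge and top_plate above 0.5 N and contact force between the fingers and wedge above 2 N and contact force between each of the arm, the fingers, block and top_plate below 0.3 N and height (world z) of wedge below 0.004 m and angle between wedge's own z axis and vertical below 0.08 rad and x of wedge_tip in the frame of platform_base above 0.02 m and y of wedge_tip in the frame of platform_base between -0.035 and 0.035 m and linear speed of wedge below 0.01 m/s and angle between each of vial_a, vial_b's own z axis and vertical below 0.2 rad and z of each of vial_a, vial_b in the frame of platform_base above 0.012 m and z of block in the frame of tray below 0.012 m and horizontal distance between block and tray below 0.13 m); the arm keeps its last pose, push and grip.
It fails at once if a vial is tipped over (angle between any of vial_a, vial_b's own z axis and vertical above 0.5 rad).
It fails at once if the packing block is lifted out of the tray (height (world z) of block above 0.045 m).
It also fails if it takes over 45 s, if anything falls off the work surface, if the arm or the gripper's body presses on something with over 40 N, if the wrist force passes 120 N, or if a joint passes its speed limit or range.

## Working session

There is one attempt and no reset: what is moved stays moved. The work goes in short steps, Python scripts to look and compute and a shell command to move; the robot and the scene stay as the last step left them, time stands still between calls to the robot, and variables do not carry over. Pictures are saved under pics/ and viewed, and the job is handed in when it is done.

```bash
ls; mkdir -p pics
python3 - <<'E'
from cell import monitor, vision, order, manip
import cv2,numpy as np
print(monitor.read_state()); print(manip.grasp_offset)
for n in ("scene","side","wrist"):
    c=vision.camera(n); cv2.imwrite(f"pics/{n}0.png",c["color"])
    print(n,c["fx"],c["fy"],c["cx"],c["cy"],np.round(c.get("cam_to_world",c.get("tool_from_camera")),4).tolist())
E
```

```text
pics
{'clock': 0.0, 'joints': array([-6.66092520e-02,  3.00461872e-01,  1.52158387e+00,  6.55379328e-06,
        1.32069449e+00, -6.65968808e-02]), 'qd': array([ 0.00182846,  0.00070871,  0.0008954 , -0.0005011 ,  0.00060239,
       -0.00081184]), 'effort': array([-1.53750298e-03, -5.31805658e+01, -3.52735734e+01,  7.07558286e-02,
        2.43994006e-02, -4.79655944e-05]), 'eef_pos': array([5.49696544e+02, 1.41704494e-02, 1.69190236e+02]), 'eef_rot': array([-3.14044804e+00, -8.27027928e-05,  1.57078228e+00]), 'wrist_force': array([-0.27003461, -0.59686877, -0.77435815]), 'moment': array([-0.02049895, -0.04018567,  0.05186815]), 'finger_gap': 94.02502962009814}
18.8
scene 391.876684789353 391.876684789353 277.72178495925766 215.92682526160843 [[0.8949, -0.2963, 0.3337, 332.6704], [-0.4462, -0.6063, 0.6583, -529.2779], [0.0072, -0.738, -0.6748, 632.0569], [0.0, 0.0, 0.0, 1.0]]
side 527.2248978749029 527.2248978749029 276.5273123709547 211.98489330477017 [[0.9875, -0.1268, 0.0932, 506.8814], [-0.157, -0.7532, 0.6388, -711.5115], [-0.0108, -0.6454, -0.7637, 914.5901], [0.0, 0.0, 0.0, 1.0]]
wrist 323.22564599419576 323.22564599419576 277.53123899940704 205.74094486962707 [[0.0007, -0.9628, -0.2701, 79.5665], [1.0, 0.0007, 0.0001, -0.2109], [0.0001, -0.2701, 0.9628, -214.1764], [0.0, 0.0, 0.0, 1.0]]
```

View pics/scene0.png

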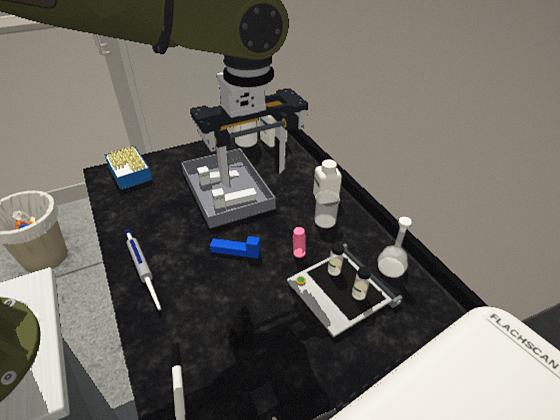

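View pics/side0.png

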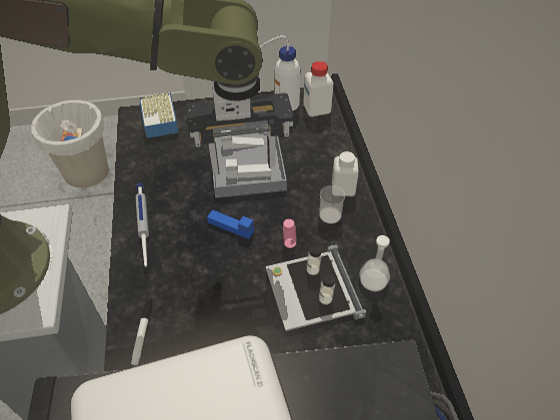

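View pics/wrist0.png

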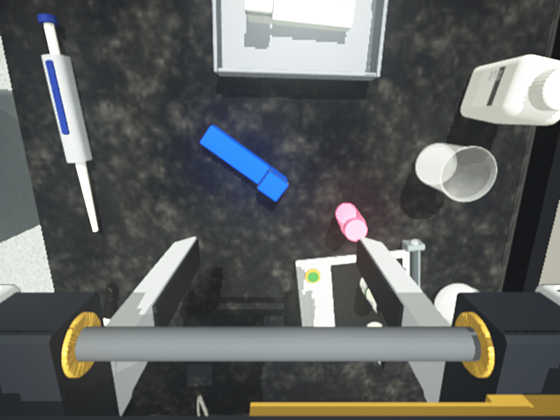

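The tray is at +y with the two pieces, and the platform is at -y with its lip facing the robot (-x side) and a green mark on it. I'll enlarge both.

```bash
cat > h.py <<'E'
import cv2,numpy as np
from cell import monitor, vision, order, manip
from scipy.spatial.transform import Rotation as R
def grab(n,fn=None):
    s=monitor.read_state(); c=vision.camera(n)
    if n=="wrist":
        T=np.eye(4);T[:3,:3]=R.from_euler('xyz',s['eef_rot']).as_matrix();T[:3,3]=s['eef_pos']
        c["T"]=T@np.array(c["tool_from_camera"])
    else: c["T"]=np.array(c["cam_to_world"])
    if fn:
        cv2.imwrite(f"pics/{fn}.png",c["color"])
        np.savez(f"pics/{fn}.npz",T=c["T"],k=[c["fx"],c["fy"],c["cx"],c["cy"]])
    return c
def px2w(fn,pts,z):
    d=np.load(f"pics/{fn}.npz");T=d["T"];fx,fy,cx,cy=d["k"];o=[]
    for u,v in pts:
        r=T[:3,:3]@np.array([(u-cx)/fx,(v-cy)/fy,1]); p=T[:3,3]+r*(z-T[2,3])/r[2]; o.append(p[:2])
    return np.array(o)
def w2px(fn,P):
    d=np.load(f"pics/{fn}.npz");T=d["T"];fx,fy,cx,cy=d["k"]
    q=(np.array(P,float)-T[:3,3])@T[:3,:3]
    return np.c_[fx*q[:,0]/q[:,2]+cx,fy*q[:,1]/q[:,2]+cy]
def crop(fn,x,y,w,h,s,out):
    im=cv2.imread(f"pics/{fn}.png")[y:y+h,x:x+w]
    cv2.imwrite(f"pics/{out}.png",cv2.resize(im,None,fx=s,fy=s,interpolation=cv2.INTER_CUBIC))
E
python3 - <<'E'
from h import *
for n in("scene","side","wrist"): grab(n,n+"1")
crop("scene1",170,130,120,100,6,"c1")
crop("side1",200,120,100,90,7,"c2")
crop("side1",255,235,120,100,6,"c3")
E
```

```text
(no output)
```

View pics/c1.png

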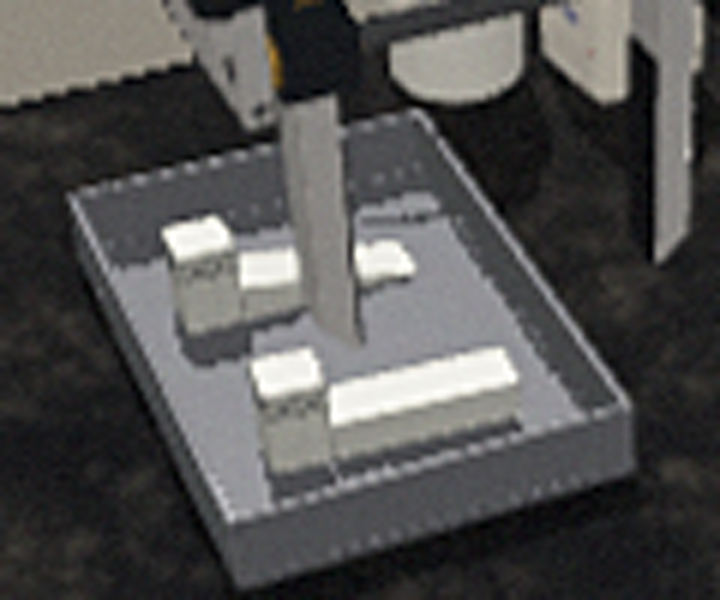

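View pics/c2.png

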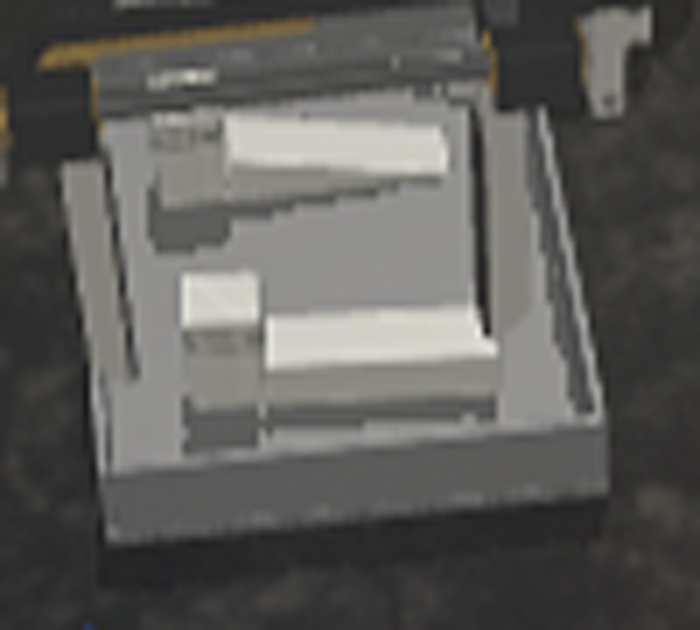

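View pics/c3.png

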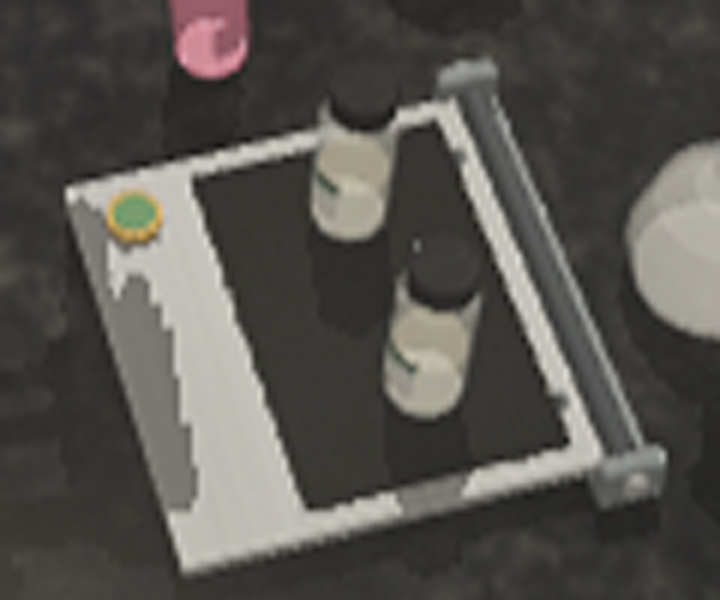

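The far piece (larger y) is the wedge: its side tapers in c2. The near one is the block. Next come rough positions.

Run:
```python
from h import *
f=lambda pts,s,x,y:[(u/s+x,v/s+y) for u,v in pts]
print("wedge grip top",px2w("scene1",f([(163,232),(222,215),(235,248),(175,265)],6,170,130),46).round(1))
print("block grip top",px2w("scene1",f([(250,365),(310,345),(325,380),(262,400)],6,170,130),46).round(1))
print("block grip side",px2w("side1",f([(183,275),(257,275),(260,325),(183,325)],7,200,120),46).round(1))
print("wedge side end bottom",px2w("side1",f([(447,180),(445,128)],7,200,120),6).round(1))
print("tray rim", px2w("side1",f([(105,475),(605,425)],7,200,120),35).round(1))
print("lip side",px2w("side1",f([(68,188),(183,572),(605,460),(450,100)],6,255,235),14).round(1))
print("lip wrist? ",w2px("wrist1",[[600,-150,14]]))
```

```text
wedge grip top [[517.7 292.2]
 [544.3 293.1]
 [541.4 267.9]
 [514.9 267.4]]
block grip top [[520.8 190.6]
 [546.6 192.3]
 [544.1 168.8]
 [517.7 168. ]]
block grip side [[521.2 195.5]
 [545.8 191.3]
 [544.2 167.4]
 [518.9 171.7]]
wedge side end bottom [[620.6 270.2]
 [623.9 297.9]]
tray rim [[487.4 118.4]
 [651.5 113.3]]
lip side [[ 573.1  -99.4]
 [ 587.7 -248.7]
 [ 727.9 -231.7]
 [ 710.4  -84.7]]
lip wrist?  [[316.40663308 299.50160453]]
```

```bash
python3 -m jog '[[0,0,0,0,0,0.15,65],[0,0,0,0,0,0.15,65],[0,0,0,0,0,0.15,65],[0,0,0,0,0,0.15,65],[0,0,0,0,0,0.15,65],[0,0,0,0,0,0.15,65],[0,0,0,0,0,0.15,65],[0,0,0,0,0,0.15,65]]' 30
python3 -m jog '[[0,0,0,0,0,0.15,65],[0,0,0,0,0,0.15,65],[0,0,0,0,0,0.03,65],[-0.4,-4.5,0,0,0,0,65],[-0.4,-4.5,0,0,0,0,65],[-0.4,-4.5,0,0,0,0,65],[-0.4,-4.5,0,0,0,0,65],[-0.4,-4.5,0,0,0,0,65]]'
python3 -m jog '[[0,-4,0,0,0,0,65],[0,-1.4,0,0,0,0,65],[0,0,0,0,0,0,65]]'
python3 - <<'E'
from h import *
grab("wrist","w2");grab("side","s2")
print(monitor.read_state()['joints'])
E
```

```text
clock: 1.1
eef_pos: [550.0, 0.0, 169.7]
eef_rot: [-3.142, 0.0, 0.365]
wrist_force: [-0.6, -0.4, -0.3]
finger_gap: 60.9
clock: 1.9
eef_pos: [520.3, 225.7, 169.8]
eef_rot: [-3.142, -0.0, 0.041]
wrist_force: [0.3, -0.5, 0.6]
finger_gap: 61.0
clock: 2.2
eef_pos: [518.3, 279.1, 169.4]
eef_rot: [3.141, 0.0, 0.043]
wrist_force: [-0.9, 0.2, -0.3]
finger_gap: 60.8
[ 4.28187623e-01  3.85537555e-01  1.40712491e+00 -2.80355574e-04
  1.34938973e+00  1.95857498e+00]
```

View pics/w2.png

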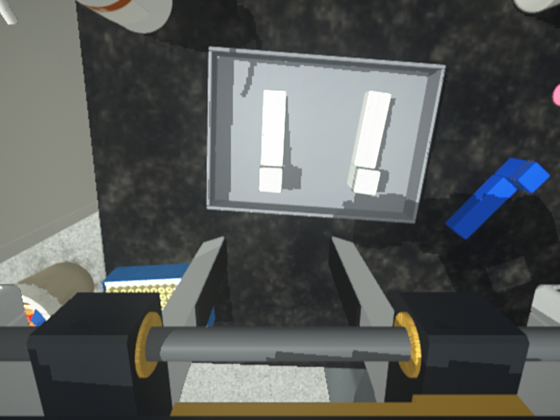

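Run:
```python
from h import *
crop("w2",200,40,130,170,4,"c4")
```

```text
(no output)
```

View pics/c4.png

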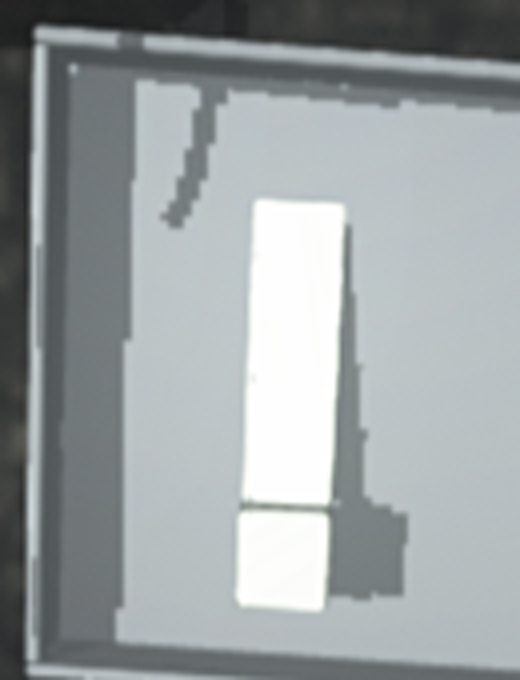

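Run:
```python
from h import *
f=lambda pts,s,x,y:[(u/s+x,v/s+y) for u,v in pts]
g=px2w("w2",f([(241,511),(330,513),(325,610),(237,605)],4,200,40),46)
t=px2w("w2",f([(253,200),(345,206)],4,200,40),6)
print(g.round(1),g.mean(0),t.round(1),t.mean(0))
d=t.mean(0)-g.mean(0);print(np.hypot(*d),np.arctan2(d[1],d[0]))
```

```text
[[542.5 299.2]
 [543.  275.8]
 [516.8 275.9]
 [517.2 299.5]] [529.90467547 287.58779918] [[622.4 300.3]
 [621.9 274.9]] [622.17356926 287.55446789]
92.26889981384092 -0.00036124083376317897
```

Run:
```python
from h import *
grab("scene","sc2")
crop("s2",200,110,100,90,7,"c5")
crop("sc2",170,120,120,100,6,"c6")
for y in(280,287.5):
  P=[[x,y+dy,46] for x,dy in((517,12),(543,12),(543,-12),(517,-12))]+[[622,y+12,6],[622,y-12,6]]
  print(y,((w2px("s2",P)-[200,110])*7).round().tolist(),((w2px("sc2",P)-[170,120])*6).round().tolist())
```

```text
280 [[145.0, 158.0], [218.0, 150.0], [225.0, 195.0], [151.0, 203.0], [442.0, 209.0], [452.0, 254.0]] [[162.0, 293.0], [220.0, 277.0], [239.0, 307.0], [179.0, 323.0], [398.0, 306.0], [418.0, 334.0]]
287.5 [[143.0, 144.0], [216.0, 136.0], [223.0, 181.0], [149.0, 189.0], [439.0, 196.0], [449.0, 240.0]] [[156.0, 283.0], [214.0, 268.0], [233.0, 297.0], [174.0, 313.0], [392.0, 297.0], [412.0, 325.0]]
```

View pics/c5.png

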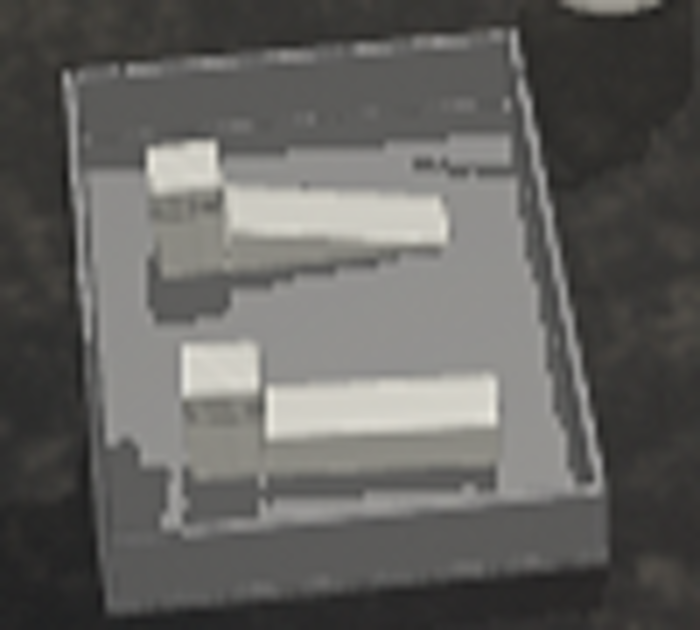

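View pics/c6.png

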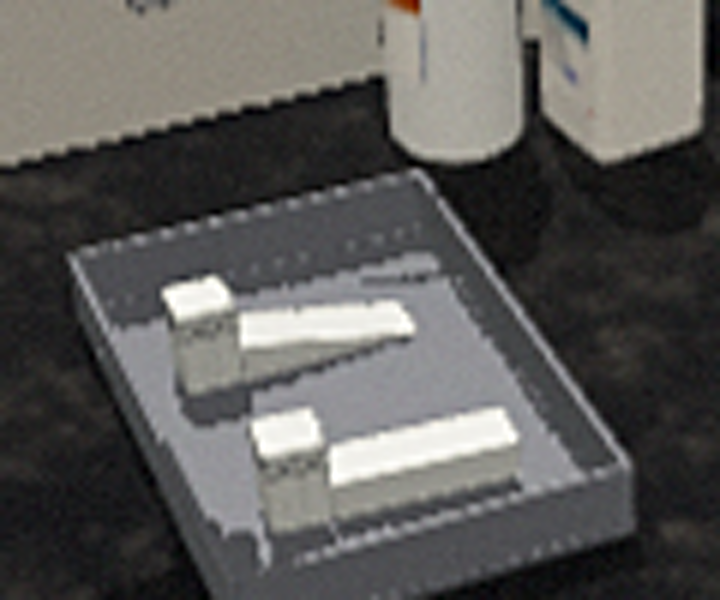

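```bash
python3 -m jog '[[0,0,0,0,0,0.035,65],[1.15,-0.65,0,0,0,0,65],[0,0,4,0,0,0,65],[0,0,4,0,0,0,65],[0,0,3,0,0,0,65],[0,0,0,0,0,0,65]]'
python3 - <<'E'
from h import *
grab("wrist","w3");grab("side","s3")
crop("s3",180,80,140,120,5,"c7")
E
```

```text
clock: 2.95
eef_pos: [528.5, 282.0, 56.0]
eef_rot: [3.139, 0.006, 0.004]
wrist_force: [-0.1, -0.7, 0.0]
finger_gap: 60.8
```

View pics/w3.png

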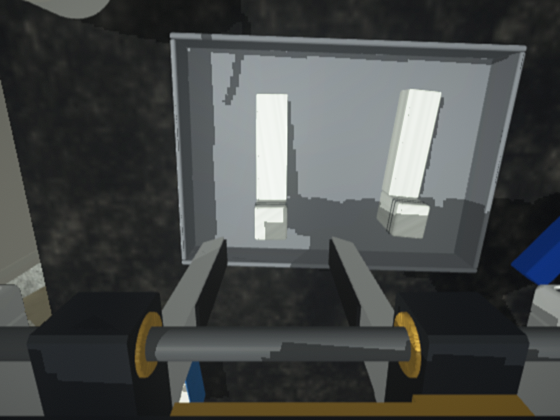

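View pics/c7.png

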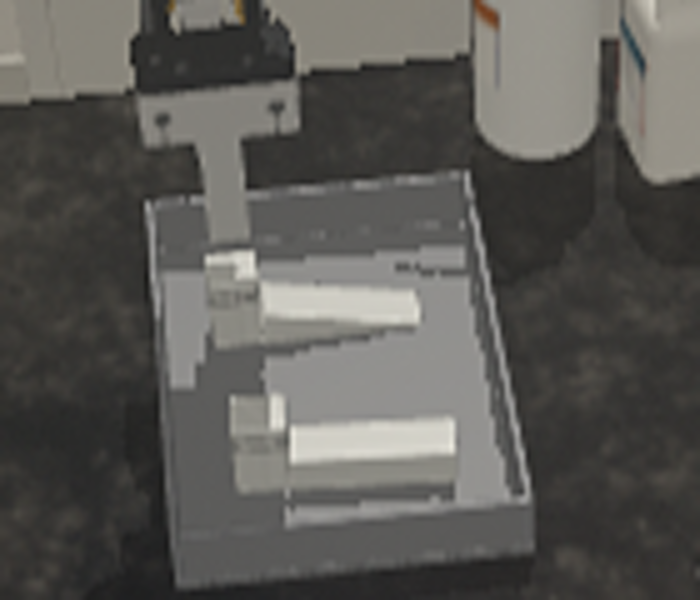

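Run:
```python
from h import *
crop("w3",230,80,80,170,4,"c8")
s=monitor.read_state();print(s['eef_pos'],s['eef_rot'],s['qd'])
```

```text
[530.79527403 283.66793472  60.90564896] [-3.14139981e+00 -5.52157405e-04  4.48833087e-03] [ 0.00859466 -0.02699694 -0.02668832  0.0009121   0.00306638  0.00118557]
```

View pics/c8.png

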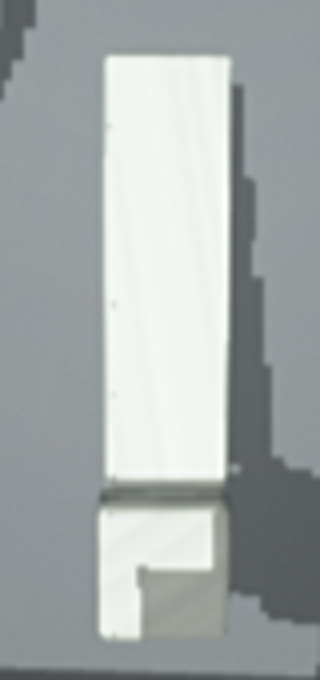

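```bash
python3 -m jog '[[0,-0.25,2,0,0,0,65],[0,0,2,0,0,0,65],[0,0,1.1,0,0,0,65],[0,0,0,0,0,0,65],[0,0,0,0,0,0,65]]'
python3 -m jog '[[0,0,0,0,0,0,10],[0,0,0,0,0,0,10],[0,0,0,0,0,0,10],[0,0,0,0,0,0,10],[0,0,0,0,0,0,10],[0,0,0,0,0,0,10]]' 40
```

```text
clock: 3.55
eef_pos: [530.9, 287.2, 10.3]
eef_rot: [-3.141, -0.002, 0.006]
wrist_force: [-0.4, -0.1, 0.4]
finger_gap: 61.2
clock: 4.15
eef_pos: [530.1, 287.0, 8.8]
eef_rot: [-3.142, 0.0, 0.006]
wrist_force: [-0.0, 0.6, 1.1]
finger_gap: 22.1
```

```bash
python3 -m jog '[[0,0,-1,0,0,0,10],[0,0,-2,0,0,0,10],[0,0,-3,0,0,0,10],[0,0,-3,0,0,0,10],[0,0,-3,0,0,0,10],[0,0,0,0,0,0,10],[0,0,0,0,0,0,10],[0,0,0,0,0,0,10]]'
python3 - <<'E'
from h import *
grab("wrist","w4");grab("side","s4");
s=monitor.read_state();print(s['eef_pos'],s['eef_rot'],s['wrist_force'],s['finger_gap'])
E
```

```text
clock: 4.95
eef_pos: [529.5, 286.7, 127.5]
eef_rot: [3.141, 0.002, 0.006]
wrist_force: [-0.1, -0.2, -1.1]
finger_gap: 22.1
[529.549144   286.77740211 127.4947209 ] [3.14072939e+00 1.97795414e-03 5.77526056e-03] [ 0.23002529  0.13757809 -1.27690487] 22.17709604249459
```

View pics/w4.png

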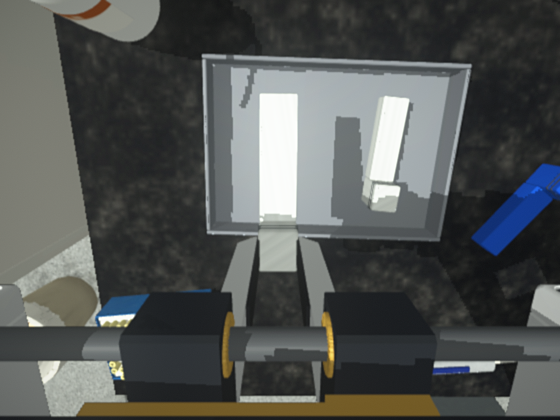

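View pics/s4.png

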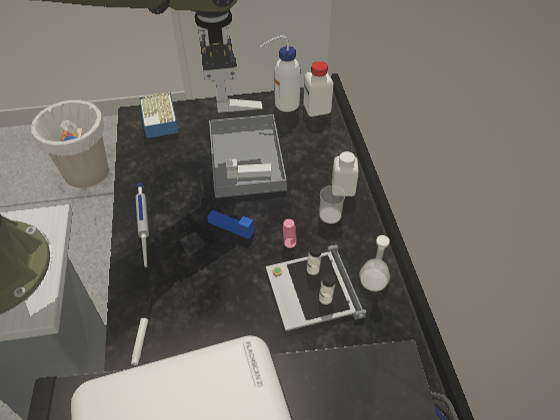

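```bash
python3 -m jog '[[-0.9,3,0,0,0,0,10],[-0.9,4.8,0,0,0,0,10],[-0.9,4.8,0,0,0,0,10],[-0.9,4.8,0,0,0,0,10],[-0.9,4.8,0,0,0,0,10],[-0.9,4.8,0,0,0,0,10],[-0.9,4.8,0,0,0,0,10],[-0.9,4.8,0,0,0,0,10]]'
python3 -m jog '[[-0.9,4.8,0,0,0,0,10],[-0.9,4,0,0,0,0,10],[0,2,0,0,0,-0.05,10],[0,0,0,0,0,-0.04,10],[0,0,0,0,0,0,10],[0,0,0,0,0,0,10],[0,0,0,0,0,0,10]]'
python3 - <<'E'
from h import *
grab("wrist","w5");grab("side","s5");
s=monitor.read_state();print(s['eef_pos'],s['eef_rot'],s['wrist_force'],s['finger_gap'])
E
```

```text
clock: 5.85
eef_pos: [459.2, -81.1, 128.3]
eef_rot: [-3.141, 0.001, 0.006]
wrist_force: [1.2, -0.0, -1.9]
finger_gap: 22.1
clock: 6.55
eef_pos: [442.8, -187.0, 128.5]
eef_rot: [-3.141, 0.0, 0.096]
wrist_force: [0.3, 0.1, -1.1]
finger_gap: 22.5
[ 442.89684976 -187.06974111  128.69107841] [-3.14153611e+00  1.02261603e-04  9.60349831e-02] [-0.73338402 -0.43184619 -0.8079791 ] 22.175078110894557
```

View pics/w5.png

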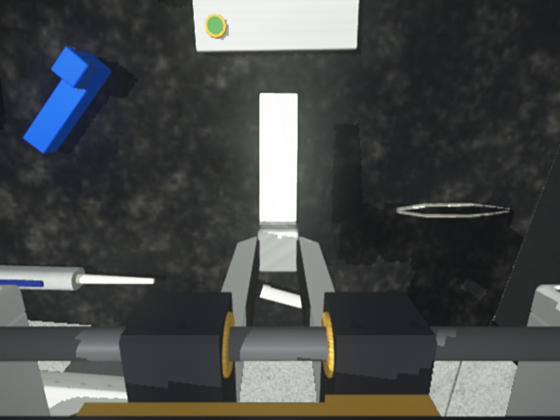

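View pics/s5.png

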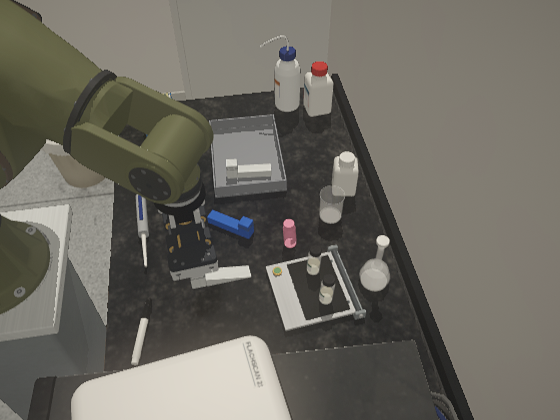

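Run:
```python
from h import *
crop("w5",180,0,200,140,4,"c9")
a=px2w("w5",[(396,210),(510,210)],2);print("tweezers",a.round())
print("marker",px2w("side1",[(140,320),(134,362),(148,300)],5).round())
print("scanner edge near", px2w("w5",[(560,140),(495,320)],0).round())
```

```text
tweezers [[ 433. -318.]
 [ 445. -442.]]
marker [[ 315. -177.]
 [ 305. -262.]
 [ 330. -134.]]
scanner edge near [[ 524. -474.]
 [ 306. -466.]]
```

View pics/c9.png

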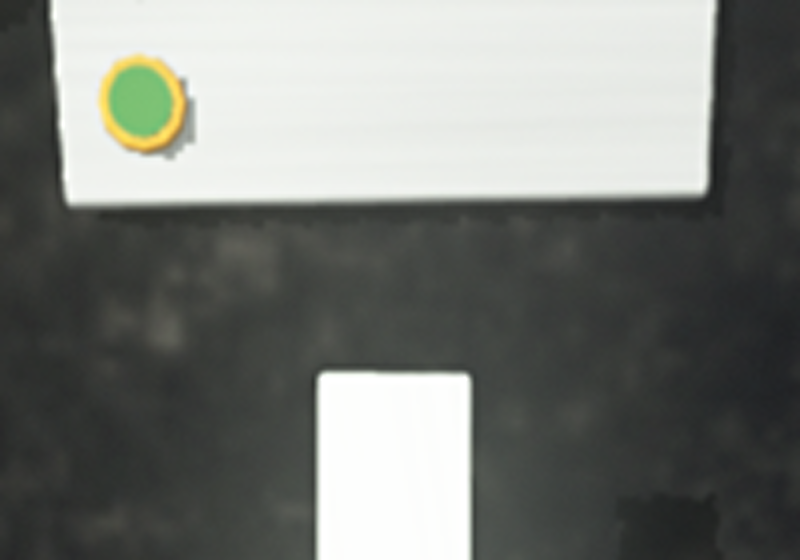

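Run:
```python
from h import *
f=lambda pts,s,x,y:[(u/s+x,v/s+y) for u,v in pts]
# lip front: lower visible edge (z=8..14)
l=px2w("w5",f([(68,206),(708,197)],4,180,0),14);print(l,np.hypot(*(l[1]-l[0])))
m=l.mean(0);d=l[0]-l[1];yaw=np.arctan2(-d[0],d[1]);print("mid",m,"yaw",yaw)
t=px2w("w5",f([(318,373),(471,373)],4,180,0),122.5+2);print("tip",t,t.mean(0),np.hypot(*(t[1]-t[0])))
s=monitor.read_state();p=s['eef_pos'];dd=t.mean(0)-p[:2];print(np.hypot(*dd),np.arctan2(dd[1],dd[0]),s['eef_rot'])
# required grip pose at tip 25mm before lip
for g in(118,49):
    q=m-g*np.array([np.cos(yaw),np.sin(yaw)]);dw=q-p[:2];y=s['eef_rot'][2]
    y=yaw
    print(g,q,"tool shift mm at yaw",dw@[np.cos(y),np.sin(y)],dw@[np.sin(y),-np.cos(y)])
```

```text
[[ 570.40007678  -98.41245368]
 [ 586.60939939 -246.43454009]] 148.90695149578102
mid [ 578.50473809 -172.42349689] yaw 0.10907151344934911
tip [[ 533.1949956  -165.86270215]
 [ 535.54337989 -190.18133163]] [ 534.36918775 -178.02201689] 24.431754926087777
91.91871370726156 0.09859144259077351 [-3.14153611e+00  1.02261603e-04  9.60349831e-02]
118 [ 461.20594162 -185.26843158] tool shift mm at yaw 18.396374089413847 0.20243770459309365
49 [ 529.79591583 -177.75741045] tool shift mm at yaw 87.39637408941385 0.20243770459310242
```

```bash
python3 -m jog '[[0,0,3,0,0,-0.012,10],[0,0,3,0,0,0,10],[0,0,3,0,0,0,10],[0,0,2,0,0,0,10],[0,0,0,0,0,0,10],[0,0,0,0,0,0,10],[0,0,0,0,0,0,10]]'
python3 -m jog '[[0,0,0.5,0,0,0,10],[0,0,0,0,0,0,10],[0,0,0,0,0,0,10],[0,0,0,0,0,0,10]]'
```

```text
clock: 7.35
eef_pos: [443.6, -187.8, 20.1]
eef_rot: [3.14, -0.002, 0.108]
wrist_force: [-0.8, -0.4, -1.3]
finger_gap: 22.0
clock: 7.75
eef_pos: [442.9, -187.5, 13.9]
eef_rot: [3.141, -0.0, 0.108]
wrist_force: [-0.5, -0.0, -1.1]
finger_gap: 22.4
```

```bash
python3 -m jog '[[0,0,0.4,0,0,0,10],[0,0,0.2,0,0,0,10],[0,0,0,0,0,0,10],[0,0,0,0,0,0,10]]'
python3 -m jog '[[0,0,0.1,0,0,0,10],[0,0,0,0,0,0,10],[0,0,0,0,0,0,10]]'
python3 -m jog '[[0,0,0.1,0,0,0,10],[0,0,0,0,0,0,10],[0,0,0,0,0,0,10]]'
```

```text
clock: 8.15
eef_pos: [442.8, -187.5, 7.6]
eef_rot: [-3.141, 0.0, 0.108]
wrist_force: [0.1, 0.6, -1.4]
finger_gap: 21.8
clock: 8.45
eef_pos: [442.8, -187.5, 6.8]
eef_rot: [-3.142, 0.0, 0.108]
wrist_force: [-0.2, 0.4, -1.4]
finger_gap: 21.9
clock: 8.75
eef_pos: [442.8, -187.5, 5.7]
eef_rot: [-3.142, 0.0, 0.108]
wrist_force: [-0.8, 0.0, -0.0]
finger_gap: 22.2
```

```bash
python3 -m jog '[[0,0,0.05,0,0,0,10],[0,0,0,0,0,0,10],[0,0,0,0,0,0,10]]'
python3 -m jog '[[0,0,0.05,0,0,0,10],[0,0,0,0,0,0,10],[0,0,0,0,0,0,10]]'
python3 - <<'E'
from h import *
grab("side","s6");crop("s6",170,220,160,120,5,"c10")
E
```

```text
clock: 9.05
eef_pos: [442.8, -187.5, 5.3]
eef_rot: [3.142, -0.0, 0.108]
wrist_force: [0.2, 0.0, -0.8]
finger_gap: 22.0
clock: 9.35
eef_pos: [442.9, -187.5, 4.8]
eef_rot: [3.142, -0.0, 0.108]
wrist_force: [-0.5, -0.4, 0.9]
finger_gap: 21.9
```

View pics/c10.png

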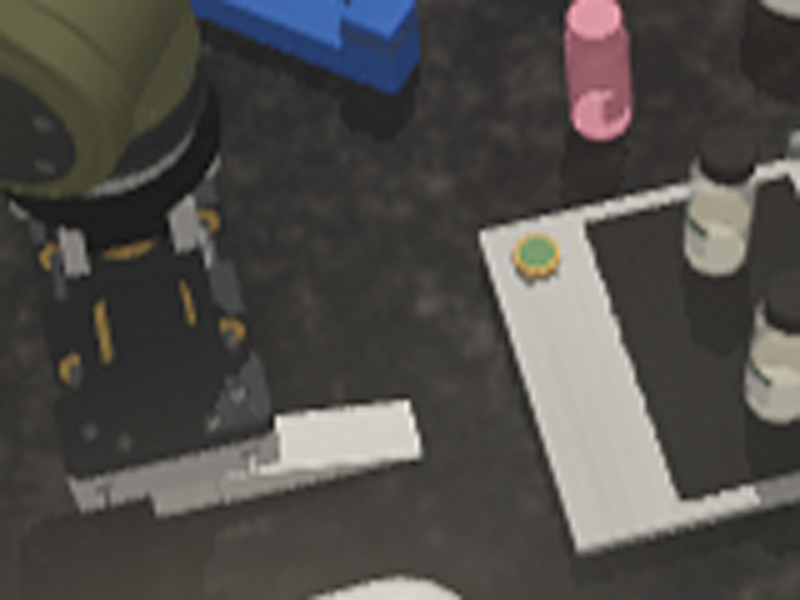

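```bash
python3 -m jog '[[0,0,0.1,0,0,0,10],[0,0,0,0,0,0,10],[0,0,0,0,0,0,10]]'
python3 - <<'E'
from h import *
import time
print([monitor.read_state()['wrist_force'].round(1).tolist() for _ in range(3)])
grab("wrist","w6");print(monitor.read_state()['eef_pos'])
crop("w6",130,0,280,210,2.8,"c11")
E
```

```text
clock: 9.7
eef_pos: [443.0, -187.6, 4.6]
eef_rot: [3.141, -0.0, 0.108]
wrist_force: [-5.8, 2.3, 13.0]
finger_gap: 22.2
[[-5.8, 2.3, 13.0], [-5.8, 2.3, 13.0], [-5.8, 2.3, 13.0]]
[ 442.92914764 -187.49447659    4.57089334]
```

View pics/c11.png

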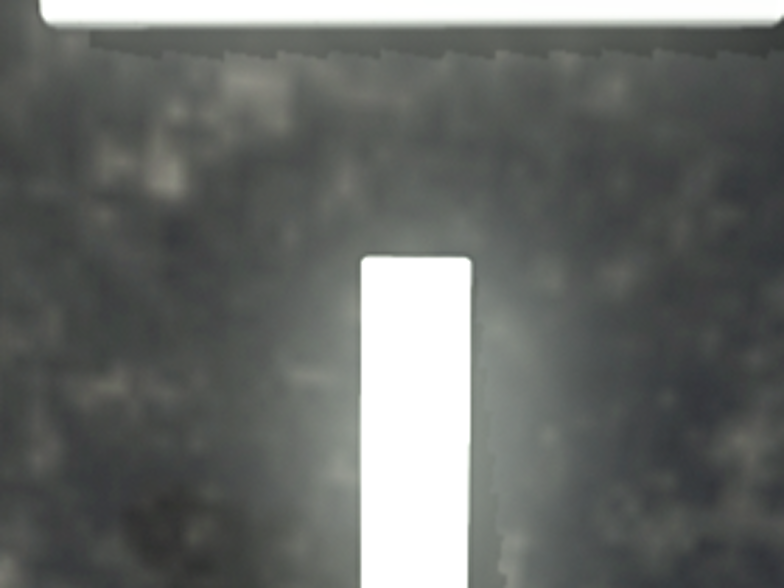

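Run:
```python
from h import *
f=lambda pts,s,x,y:[(u/s+x,v/s+y) for u,v in pts]
t=px2w("w6",f([(362,257),(471,257)],2.8,130,0),2).mean(0)
l=px2w("w6",f([(42,24),(783,24)],2.8,130,0),12);m=l.mean(0);d=l[0]-l[1];yaw=np.arctan2(-d[0],d[1])
print(t,l,m,yaw,(m-t)@[np.cos(yaw),np.sin(yaw)],(m-t)@[np.sin(yaw),-np.cos(yaw)])
```

```text
[ 535.19386735 -177.44633213] [[ 570.67978581  -97.15778148]
 [ 586.93789148 -246.43514898]] [ 578.80883864 -171.79646523] 0.10848446716587602 43.970294494788 -0.8943816421996529
```

```bash
python3 -m jog '[[0.5,0,-0.04,0,0,0,10],[1,0,0,0,0,0,10],[1.2,0,0,0,0,0,10],[1.2,0,0,0,0,0,10],[1.2,0,0,0,0,0,10],[0.9,0,0,0,0,0,10],[0,0,0,0,0,0,10],[0,0,0,0,0,0,10]]'
python3 - <<'E'
from h import *
grab("side","s7");crop("s7",220,220,160,120,5,"c12")
grab("scene","sc7");crop("sc7",230,220,180,130,4.4,"c13")
E
```

```text
clock: 10.55
eef_pos: [503.7, -181.2, 4.8]
eef_rot: [3.141, -0.002, 0.108]
wrist_force: [1.9, 0.8, 5.8]
finger_gap: 21.9
```

View pics/c12.png

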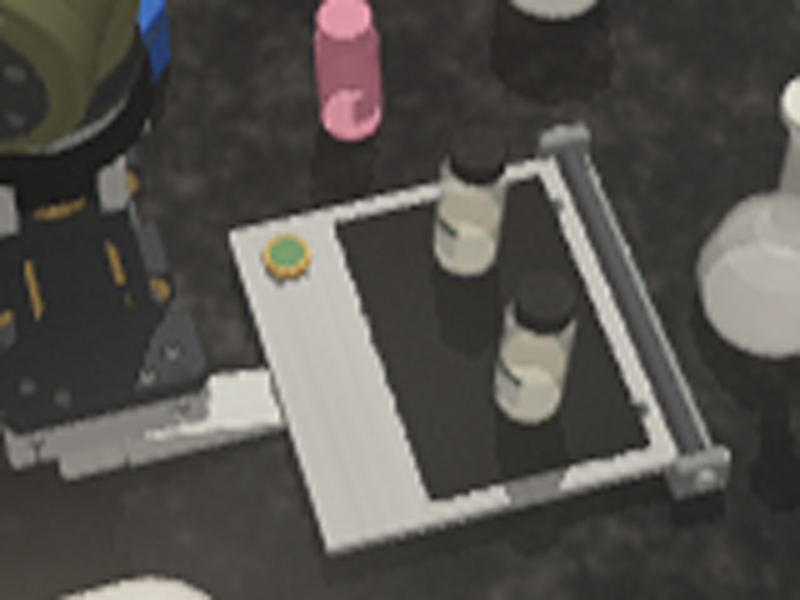

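View pics/c13.png

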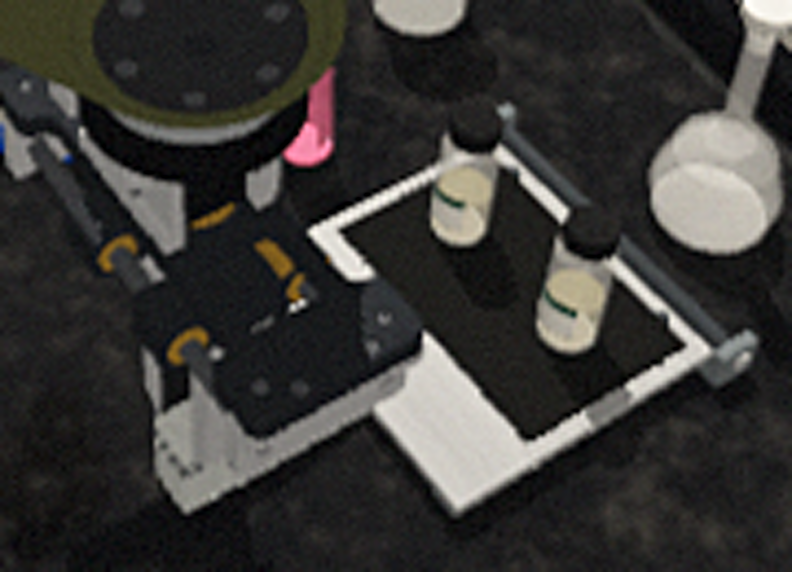

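```bash
python3 -m jog '[[0.3,0,0,0,0,0,10],[0.3,0,0,0,0,0,10],[0.3,0,0,0,0,0,10],[0.3,0,0,0,0,0,10],[0.3,0,0,0,0,0,10],[0,0,0,0,0,0,10],[0,0,0,0,0,0,10]]'
python3 -m jog '[[0.2,0,0,0,0,0,10],[0.2,0,0,0,0,0,10],[0.2,0,0,0,0,0,10],[0.2,0,0,0,0,0,10],[0,0,0,0,0,0,10],[0,0,0,0,0,0,10]]'
python3 - <<'E'
from h import *
grab("side","s8");crop("s8",220,220,160,120,5,"c14")
grab("wrist","w8")
E
```

```text
clock: 11.35
eef_pos: [516.7, -179.7, 4.6]
eef_rot: [3.142, 0.002, 0.108]
wrist_force: [-9.0, -1.5, 11.7]
finger_gap: 22.2
clock: 11.95
eef_pos: [524.3, -178.9, 4.6]
eef_rot: [-3.142, 0.002, 0.108]
wrist_force: [-10.6, -0.8, 14.3]
finger_gap: 22.4
```

View pics/c14.png

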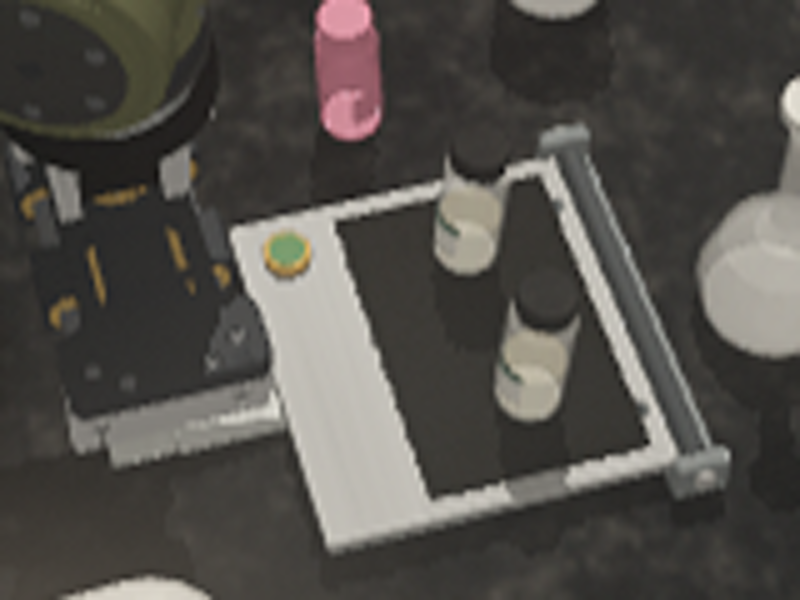

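View pics/w8.png

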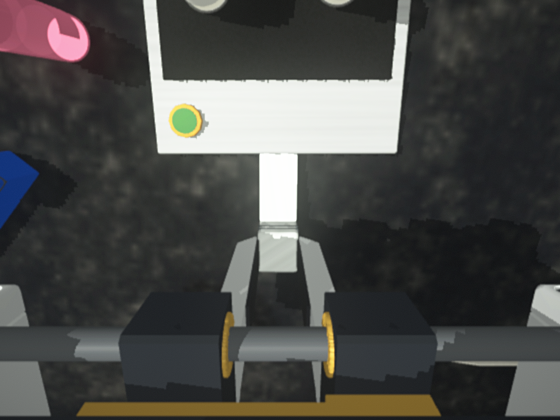

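```bash
python3 -m jog '[[0.2,0,0,0,0,0,10],[0.2,0,0,0,0,0,10],[0.2,0,0,0,0,0,10],[0,0,0,0,0,0,10],[0,0,0,0,0,0,10],[0,0,0,0,0,0,10]]'
python3 - <<'E'
from h import *
grab("side","s9");grab("wrist","w9");grab("wrist","w10");s=monitor.read_state();print(s['eef_pos'],s['eef_rot'],s['wrist_force'],s['qd'].round(4))
crop("w9",140,60,280,220,2.8,"c15")
crop("s9",255,235,120,100,6,"c16")
E
```

```text
clock: 12.65
eef_pos: [530.3, -178.2, 4.6]
eef_rot: [-3.142, 0.002, 0.108]
wrist_force: [-11.5, -0.8, 13.9]
finger_gap: 21.7
[ 530.28660444 -178.2488043     4.60100847] [-3.14156992e+00  2.28903853e-03  1.07836376e-01] [-9.66501869 -1.76913864 12.11331109] [ 0.0002 -0.001   0.0006  0.0006 -0.0002 -0.0012]
```

View pics/c15.png

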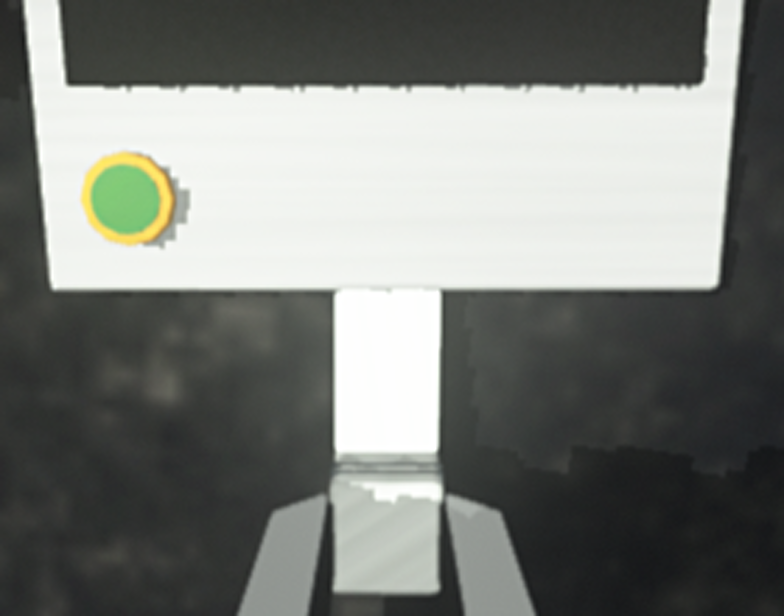

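View pics/c16.png

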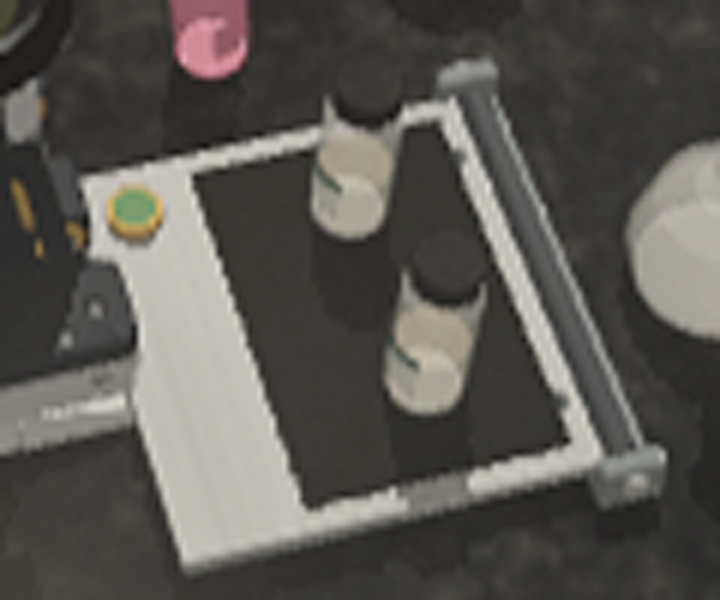

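Run:
```python
from h import *
f=lambda pts,s,x,y:[(u/s+x,v/s+y) for u,v in pts]
for z in(12,18):
  l=px2w("w9",f([(52,289),(717,289)],2.8,140,60),z);m=l.mean(0)
  r=px2w("w9",f([(334,455),(440,455)],2.8,140,60),20).mean(0)
  print(z,m,r,np.linalg.norm(m-r),"width",np.linalg.norm(l[0]-l[1]))
# lift from image shifts (side), knob & near front corner
a=cv2.cvtColor(cv2.imread("pics/s6.png"),6);b=cv2.cvtColor(cv2.imread("pics/s9.png"),6)
for nm,(x,y,w,h),P in(("knob",(270,263,14,14),[576,-114,16]),("corner",(276,310,26,26),[588,-247,14]),("hinge",(352,305,20,20),[730,-235,14])):
  W=np.eye(2,3,dtype=np.float32)
  t=a[y:y+h,x:x+w];g=b[y-6:y+h+6,x-6:x+w+6]
  W[0,2]=W[1,2]=6
  cc,W=cv2.findTransformECC(t.astype(np.float32),g.astype(np.float32),W,cv2.MOTION_TRANSLATION,(3,200,1e-6),None,3)
  q=w2px("s6",[P,[P[0],P[1],P[2]+1]]);print(nm,cc,W[:,2]-6,"px per mm",q[1]-q[0])
```

```text
12 [ 578.77579705 -171.97669744] [ 541.7331342 -176.6042301] 37.33058972015418 width 152.08578624756655
18 [ 579.64975927 -171.88804644] [ 541.7331342 -176.6042301] 38.20880584740003 width 147.66817258874948
knob 0.9520150421973975 [ 0.57266283 -0.7673235 ] px per mm [-0.01084216 -0.27465714]
corner 0.9991025048706851 [ 0.06759501 -0.62502   ] px per mm [ 0.0011715  -0.25274163]
hinge 0.9994199112706134 [-0.02746105 -0.01510525] px per mm [ 0.05533519 -0.25997386]
```

```bash
python3 -m jog '[[0.15,0,0,0,0,0,10],[0.15,0,0,0,0,0,10],[0.1,0,0,0,0,0,10],[0,0,0,0,0,0,10],[0,0,0,0,0,0,10],[0,0,0,0,0,0,10],[0,0,0,0,0,0,10],[0,0,0,0,0,0,10]]'
python3 - <<'E'
from h import *
grab("side","s11");grab("scene","sc11");grab("wrist","w11")
a=cv2.cvtColor(cv2.imread("pics/s6.png"),6);b=cv2.cvtColor(cv2.imread("pics/s11.png"),6)
for x,y,w,h in((276,310,26,26),(352,305,20,20)):
  W=np.float32([[1,0,6],[0,1,6]])
  cc,W=cv2.findTransformECC(a[y:y+h,x:x+w].astype(np.float32),b[y-6:y+h+6,x-6:x+w+6].astype(np.float32),W,cv2.MOTION_TRANSLATION,(3,200,1e-6),None,3)
  print(cc,W[:,2]-6)
s=monitor.read_state();print(s['eef_pos'],s['eef_rot'],s['wrist_force'],s['moment'])
crop("w11",140,60,280,220,2.8,"c17");crop("sc11",230,220,180,130,4.4,"c18")
E
```

```text
clock: 13.6
eef_pos: [534.1, -177.9, 4.6]
eef_rot: [-3.142, 0.003, 0.108]
wrist_force: [-11.7, -0.5, 13.2]
finger_gap: 22.1
0.9987872280577239 [ 0.10167027 -0.75017023]
0.9993669617114216 [-0.01322651 -0.0311203 ]
[ 534.1213208  -177.85220947    4.5951853 ] [-3.14150985e+00  2.58390266e-03  1.07719329e-01] [-11.46031865  -0.79208497  13.70769715] [-0.23838593  2.39592922  0.03711542]
```

View pics/c17.png

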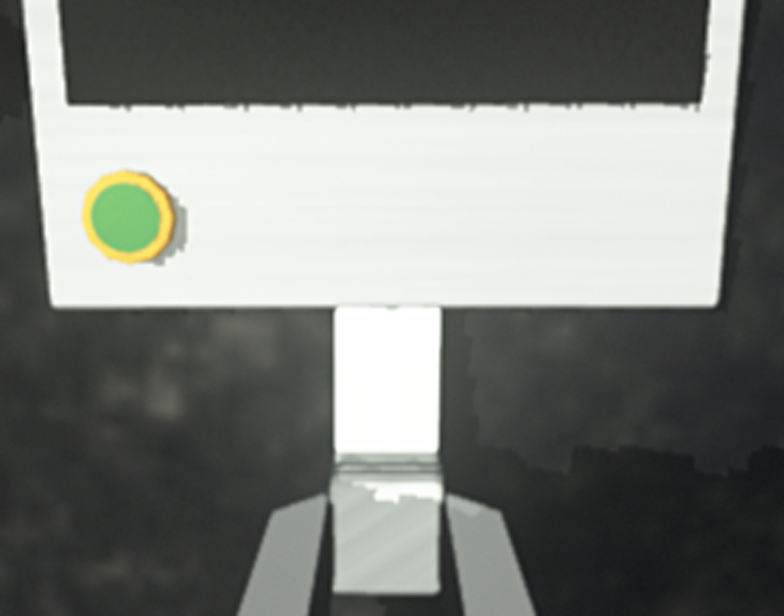

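View pics/c18.png

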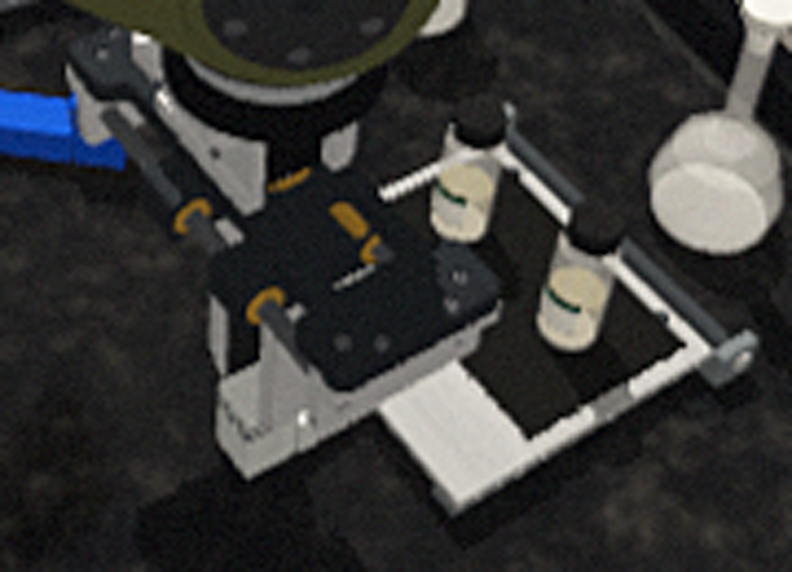

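View pics/s11.png

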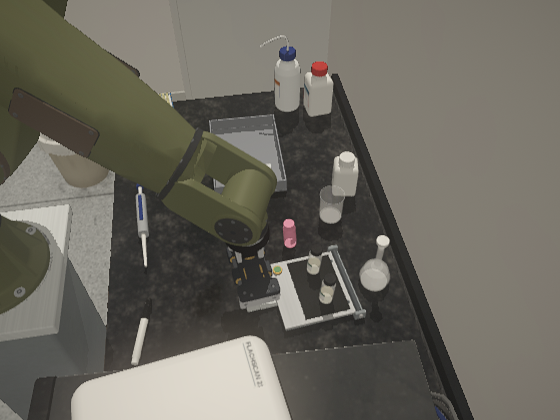

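```bash
python3 -c "
from h import *
s=monitor.read_state();print(s['clock'],s['qd'].round(4),s['finger_gap']);print(order.sign_off())"
```

```text
13.75 [ 0.0001 -0.0002 -0.0001  0.0018  0.0006  0.0003] 22.304787561261048
the job is handed in; nothing more can be done
None
```

I took the wedge out of the tray by its grip and laid it flat in front of the platform. I then slid it under the middle of the lip and handed the job in at 13.75 s, still gripping it at 40 N.

**Last checks**
- **Lift:** my two estimates disagree. The side camera's image shift gives about 2.9 mm, and the geometry (grip centre about 47 mm in front of the lip) gives about 4.5 mm. Both are inside the 1.5 to 6.5 mm window.
- **Wedge:** it is about 1 mm off the lip's middle and the tool is tilted 0.003 rad. It is pressed onto the worktop with about 13 N, and the arm is at rest.
- **Plate and vials:** both vials are standing. The gripper stays in front of the lip in the wrist picture, so only the wedge touches the plate there.
- **Packing block:** it lay in the tray undisturbed in the last clear view. The arm hid most of it in the final picture, so I could not check it again at the end.
- **Grip width:** the fingers read 22 mm on the 24 mm grip. I put this down to pad compression or a reading offset, as nothing slipped visibly.

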